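# Sort the glass colour bars at the lampworking bench

### The arm

A 6-joint arm with a two-finger parallel gripper is mounted at the origin on the work surface. World frame = base frame: x ahead of the robot, y to its left, z up, the work surface at z = 0. Lengths are in mm, angles in rad, forces in N, time in s.
With the tool pointing down it reaches from about 275 to 750 mm from the base axis. Payload 10.2 kg.
Tool frame: the origin (TCP) lies at the very end of the fingers, on their centre line; the grasp point (between the pads) lies 19 mm behind it; z points along the fingers, y is the line along which they close (so a half turn about z gives the same grasp; the last joint's range is limited). The gripper opens to 85 mm and grips with 20 to 120 N. Pads are 22 mm wide; open, the fingers measure 114 mm over their backs; the gripper's body (76 mm by 85 mm) begins 54 mm behind the grasp point. The pads swing forward as they close: fully open they stand 13 mm farther back than shut.
Start: joints at [-1.348, 0.313, 1.498, -0, 1.331, -0.223], TCP at [226.358, -473.702, 231.294] pointing down, gripper open.
Joint ranges: [-2.94, 2.94], [-0.97, 2.17], [0.19, 2.56], [-1.23, 4.37], [0.02, 3.11], [-2.88, 2.88]. Speed limits (rad/s): [2.39, 2.39, 3.01, 3.14, 3.14, 3.14].

### API

Orientations are given as a unit quaternion [w, x, y, z].
In Python, from rig import ctrl gives the robot as it stands.
- The arm moves only by the tool step_arm, never from a script. Its argument "increments" is a list of rows, each a list of 3 entries, a list of its own where there are three numbers: the shift along the tool's x, y, z in cm, then the turn, a rotation vector about the tool's x, y, z in degrees, then the opening in per cent of the stroke, from 0 (shut) to 100 (fully open). A call has 1 to 8 rows; each row is the pose to reach, as a shift and turn from the pose commanded when the call began, along the tool's axes at that moment; what a row does not reach only later rows make up. A row lasts 1/8 s, in which the tool goes at most 62.5 mm and 10.7 degrees, less where a joint would pass 70% of its speed; a pose out of reach is approached as far as the arm can. A call with a gripper value outside its range is refused whole. The fingers move at their own pace and stop on an object; "squeeze" is the grip in N (left out, the last holds). Time passes only in rows, so rows that repeat a pose let the fingers close. It gives the time, the measured TCP pose, the force, the opening and the grip force at its end, in the units of the state.
- ctrl.sense(): the state, without advancing time (a new reading comes with each control period).
- ctrl.capture(name): name is "scene" or "top"; returns a dict with "img" (480x640x3 uint8, red, green, blue), "fx", "fy", "cx", "cy" (pixels), "k1" (the pictures are not rectified: a ray, as slopes to the right and down, at radius r is drawn at 1 + k1 r^2 times it, then the intrinsics apply), "extrinsics" (4x4, takes a point from camera to world coordinates). Camera axes: x right, y down, z forward; pixel columns grow to the right and rows downward; lengths in mm; the calibration is good to about 2 mm. A picture is of the moment at which its call begins. There is no depth.
- ctrl.finish_job(): hands the job in; it is judged then, once.
The state is a dict: "time_s": time; "joints": joint angles; "dq": joint speeds; "tau": joint torques, N m; "eef_pos": TCP position; "ee_rot": TCP orientation; "force": force on the tool from outside, world axes, zero at the start; "wrist_torque": the same for the moment, N m; "grip_width": opening from 0.0 (shut) to 1.0 (fully open); "grip_force": force on a finger pad.
Only numpy, scipy, OpenCV 4.12 (cv2) and the standard library are available. Lean on these libraries where they do the work, as an engineer would, in place of code of your own. Each camera call takes 0.05 s, during which the arm holds its last target. There are 200 camera calls.

### The job

Sort the loose glass colour bars after the session: the long green bars both go into the green tray and the long amber bar into the amber (orange) tray, each lying flat on the tray's floor and not on another bar, while the short stubs of either colour go into the round steel scrap pan. It is glass, so set each piece down gently rather than dropping it, and leave the frit jar and the graphite paddle where they are.

Things in the scene. Friction and masses are not known exactly. Their poses are not given: they have to be found in the camera images.
- green_bar_1: Long dark-green glass bar, square section 18 x 18 mm, 100 mm long, about 80 g. Origin at its centre, 9 mm above what it lies on; long axis = its x axis. It starts lying flat on the bench, its length within 0.7 rad of world x.
- green_bar_2: A second long dark-green glass bar, the same as green_bar_1. Origin at its centre, 9 mm above what it lies on; long axis = its x axis. It starts lying flat on the bench, its length within 0.7 rad of world x.
- amber_bar: Long amber (yellow-orange) glass bar, square section 18 x 18 mm, 100 mm long, about 80 g. Origin at its centre, 9 mm above what it lies on; long axis = its x axis. It starts lying flat on the bench, its length within 0.7 rad of world x.
- green_stub: Short dark-green glass stub, square section 18 x 18 mm, 45 mm long, about 36 g. Origin at its centre, 9 mm above what it lies on; long axis = its x axis. It starts lying flat on the bench, its length within 0.7 rad of world x.
- amber_stub: Short amber (yellow-orange) glass stub, square section 18 x 18 mm, 45 mm long, about 36 g. Origin at its centre, 9 mm above what it lies on; long axis = its x axis. It starts lying flat on the bench, its length within 0.7 rad of world x.
- green_tray: Square green plastic tray for long green bars; both fit side by side, about 48 mm apart. Fixed to the bench. Outer size 132 x 132 mm, 14 mm high; floor 4 mm thick, walls 4 mm thick, so inside 124 x 124 mm and 10 mm deep. Origin at the centre of its underside, on the bench top; x and y run along its sides, turned at most 0.12 rad from the world's.
- amber_tray: Square orange plastic tray for long amber bars. Fixed to the bench. Outer size 132 x 132 mm, 14 mm high; floor 4 mm thick, walls 4 mm thick, so inside 124 x 124 mm and 10 mm deep. Origin at the centre of its underside, on the bench top; x and y run along its sides, turned at most 0.12 rad from the world's.
- cullet_pan: Round steel pan for scrap stubs. Fixed to the bench. Outer diameter 128 mm at the foot, 132 mm at the rim, 14 mm high; floor 4 mm thick, wall 3 mm thick, so about 124 mm across inside and 10 mm deep. Origin at the centre of its underside, on the bench top.
- frit_jar: Bystander: squat closed jar of blue frit, white lid, 50 mm diameter, 47 mm high, loose, standing between two of the targets. Origin at the centre of its underside.
- paddle: Bystander: graphite paddle lying flat, loose, between two of the targets; black block 60 x 36 x 12 mm at the +x end, thin steel neck, wooden handle 12 mm thick at the -x end, 155 mm long in all. Origin on its underside, under the neck, 75 mm from the block's far end.
Mind the look-alikes: they are no part of the job. What is shaped like the amber_stub but pink is not meant. What is shaped like the green_stub but purple is not meant.

How it is judged:
By the outcome, as a careful person would: the job done as asked, in the order asked, and still so for the second after the job is handed in, with the robot touching nothing.
It also fails if it takes over 122 s, if anything falls off the work surface, if the arm or the gripper's body presses on something with over 40 N, if the wrist force passes 120 N, or if a joint passes its speed limit or range.

## Working session

There is one attempt and no reset: what is moved stays moved. The work goes in short steps, Python scripts to look and compute and a tool call to move; the robot and the scene stay as the last step left them, time stands still between calls to the robot, and variables do not carry over. Pictures are saved under pics/ and viewed, at most 14 in all, crops included, and the job is handed in when it is done.

Besides the shell and the picture viewer there is one more tool, called after "Request:" as a command line: name --argument value ..., lists and objects as JSON in quotes. step_arm: Moves the arm, as the interface text tells. Its arguments: {"type":"object","properties":{"increments":{"type":"array"},"squeeze":{"type":"number"}},"required":["increments"]}

```bash
ls; mkdir -p pics; python3 - <<'E'
from rig import ctrl
import cv2
s=ctrl.sense(); print(s['eef_pos'],s['ee_rot'],s['time_s'])
for n in("top","scene"):
    c=ctrl.capture(n); cv2.imwrite(f'pics/{n}0.png',c['img'][:,:,::-1]); print(n,c['fx'],c['fy'],c['cx'],c['cy'],c['k1'],c['extrinsics'])
E
```

```text
pics
[ 226.29327351 -473.43533623  230.73358552] [-6.51624866e-04  9.75263997e-01  2.21042329e-01  1.32773753e-06] 0.0
top 593.4003002845352 593.4003002845352 325.6835390682742 242.52245589503656 -0.11176370983640356 [[-3.20196088e-02 -9.76550987e-01  2.12891791e-01  2.36224977e+02]
 [-9.99471970e-01  3.01069123e-02 -1.22210752e-02 -1.43500351e+01]
 [ 5.52498853e-03 -2.13170692e-01 -9.76999350e-01  1.30065046e+03]
 [ 0.00000000e+00  0.00000000e+00  0.00000000e+00  1.00000000e+00]]
scene 469.2121864521094 469.2121864521094 321.0709498509998 241.11408953908926 0.01639950760052121 [[ 7.48914283e-01  5.23670405e-01 -4.06074753e-01  8.79688424e+02]
 [ 6.62581838e-01 -6.01568381e-01  4.46207116e-01 -4.41583892e+02]
 [-1.06162703e-02 -6.03228638e-01 -7.97497652e-01  7.57410173e+02]
 [ 0.00000000e+00  0.00000000e+00  0.00000000e+00  1.00000000e+00]]
```

View pics/top0.png

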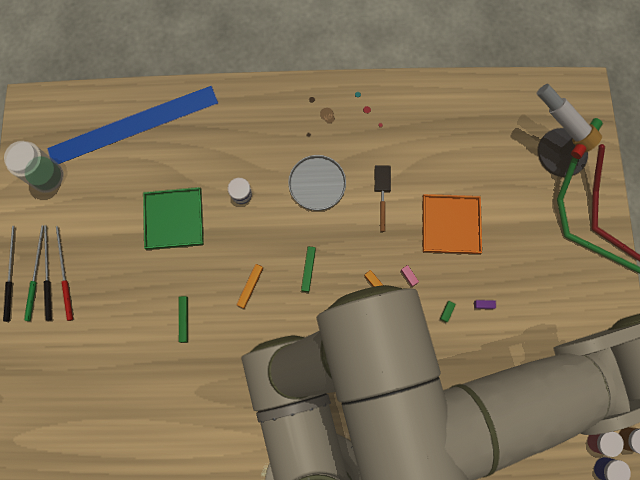

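View pics/scene0.png

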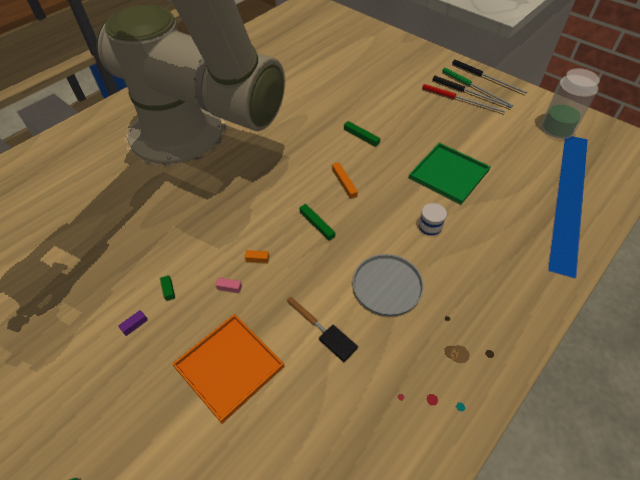

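The top picture shows these pieces:
- **Long green bars:** (183,319) and (308,270).
- **Long amber bar:** (250,287).
- **Amber stub candidates:** (373,279) is orange and partly hidden by the arm; (409,276) is pink. The orange one is meant, because pink is a look-alike.
- **Green stub candidates:** (447,312) is green and (485,305) is purple. The green one is meant.

The scene view shows the same pieces with nothing hidden: amber stub (257,256), pink (228,285), green stub (167,287), purple (133,322).

```bash
cat > h.py <<'E'
import numpy as np, cv2
def world(c,uv,z):
    K=np.array([[c['fx'],0,c['cx']],[0,c['fy'],c['cy']],[0,0,1]])
    r=cv2.undistortPoints(np.float64(uv).reshape(-1,1,2),K,np.array([c['k1'],0,0,0])).reshape(-1,2)
    E=np.array(c['extrinsics']); d=np.c_[r,np.ones(len(r))]@E[:3,:3].T; o=E[:3,3]
    return (o+d*((z-o[2])/d[:,2])[:,None])[:,:2]
def mask(c,col):
    h,s,v=cv2.split(cv2.cvtColor(c['img'],cv2.COLOR_RGB2HSV))
    if col=='g': return ((h>45)&(h<85)&(s>110)).astype(np.uint8)
    return ((h>=3)&(h<20)&(s>190)&(v>120)).astype(np.uint8)
def blob(c,col,seed,z):
    n,l,st,ce=cv2.connectedComponentsWithStats(mask(c,col))
    y,x=np.nonzero(l); i=l[y,x][np.argmin((x-seed[0])**2+(y-seed[1])**2)]
    y,x=np.nonzero(l==i); w=world(c,np.c_[x,y],z)
    r=cv2.minAreaRect(w.astype(np.float32)); b=cv2.boxPoints(r)
    e=max((b[1]-b[0],b[2]-b[1]),key=np.linalg.norm); a=np.arctan2(e[1],e[0])
    a=(a+np.pi/2)%np.pi-np.pi/2
    return w.mean(0).round(1), np.array(r[0]).round(1), np.array(r[1]).round(0), round(np.degrees(a),1), len(x)
E
python3 - <<'E'
from rig import ctrl
from h import *
t=ctrl.capture('top'); s=ctrl.capture('scene')
for n,col,a,b,z in [('gb1','g',(183,319),(362,133),9),('gb2','g',(308,270),(317,222),9),('ab','a',(250,287),(345,180),9),('gs','g',(447,312),(167,287),9),('as','a',(373,279),(257,256),9),('gt','g',(173,219),(450,173),7),('at','a',(452,224),(229,367),7)]:
    print(n,'T',*blob(t,col,a,z)); print('   S',*blob(s,col,b,z))
g=t['img'].astype(int); 
e=cv2.HoughCircles(cv2.cvtColor(t['img'],cv2.COLOR_RGB2GRAY)[130:240,270:365],cv2.HOUGH_GRADIENT,1,200,param1=80,param2=15,minRadius=23,maxRadius=34); print(e)
if e is not None: print('pan',world(t,e[0,0,:2]+[270,130],14))
print('jar',world(t,[[239,186]],47),'paddle',world(t,[[383,166],[383,191],[375,180],[391,180],[382,231]],10))
cv2.imwrite('pics/c1.png',np.vstack([cv2.resize(t['img'][255:330,340:510],None,fx=4,fy=4),cv2.resize(s['img'][235:340,110:280],(680,290))])[:,:,::-1])
E
```

```text
gb1 T [358.5 286.6] [357.9 286.2] [99. 18.] 0.7 393
   S [355.8 285.6] [354.3 285.7] [ 31. 107.] -0.0 357
gb2 T [459.9  10.1] [460.4  10. ] [17. 99.] -10.0 352
   S [458.2   9.4] [457.    9.4] [ 23. 108.] -10.5 436
ab T [425.9 140.9] [426.4 139.8] [17. 99.] -25.6 287
   S [421.2 143.4] [420.  143.8] [ 18. 101.] -25.6 261
gs T [ 355.6 -291.8] [ 355.7 -292. ] [18. 44.] -27.8 162
   S [ 354.  -292.7] [ 353.6 -292.5] [18. 54.] -27.6 235
as T [ 434.8 -134.5] [ 433.4 -133.1] [40. 16.] 42.4 59
   S [ 424.6 -130.3] [ 424.4 -130.3] [45. 18.] 36.7 173
gt T [585.1 314.9] [586.1 315.1] [135. 133.] 3.3 3310
   S [585.8 311.8] [584.1 313.8] [135. 143.] -86.6 2722
at T [ 552.  -316.6] [ 554.5 -318.8] [130. 131.] -3.7 3055
   S [ 553.4 -320.2] [ 551.  -317.6] [132. 136.] -3.5 5907
[[[48.5 52.5 26.4]]]
pan [[656.59792531 -18.60061588]]
jar [[643.34281168 157.70964043]] paddle [[ 693.36284944 -167.96183591]
 [ 633.34665452 -164.66260296]
 [ 660.10360077 -147.78321838]
 [ 659.0848146  -184.43405468]
 [ 539.97163602 -157.38914597]]
```

View pics/c1.png

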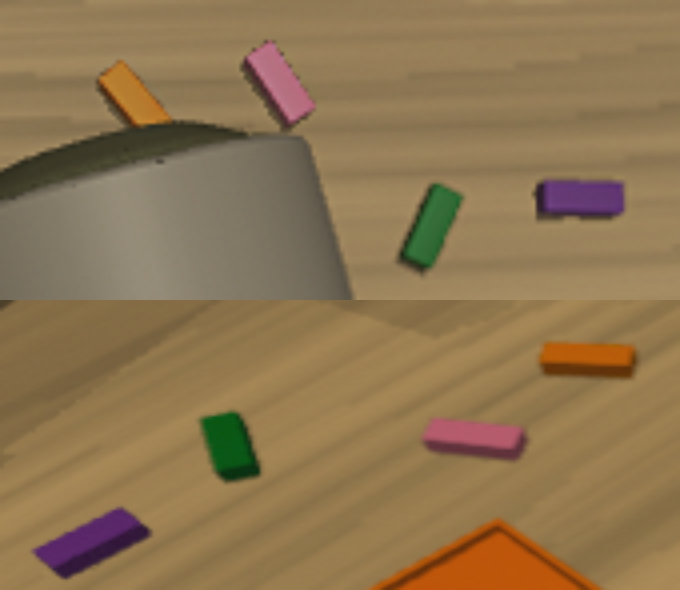

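The crop confirms it: orange stub at top (373,279) / scene (257,256), with the pink one next to it. The green stub is at top (447,312) / scene (167,287), with the purple one next to it. Next I compute the moves.

```bash
cat >> h.py <<'E'
def plan(wps,start=None):
    """wps: (name,x,y,z,yaw). prints tool-frame shift cm / turn deg of each leg from commanded pose, tracks rounding"""
    p=np.array(start[:3],float); a=start[3]
    for n,x,y,z,yaw in wps:
        d=np.array([x,y,z])-p; c,s=np.cos(np.radians(a)),np.sin(np.radians(a))
        R=np.array([[c,s,0],[s,-c,0],[0,0,-1]])  # tool axes as columns
        t=np.round(R.T@d/10,1); w=float(np.round(a-yaw)); p=p+R@t*10; a=a-w
        print(n,t,'turn',w,'->',p.round(1),round(a,1))
E
python3 - <<'E'
from h import *
plan([('gb2 up',459,10,80,-10),('gb2',459,10,3,-10),('lift',459,10,80,-10),('traymid',584.1,338.5,80,3.4),('tray',584.1,338.5,8,3.4),('up',584.1,338.5,80,3.4),
('gb1 up',357,286,80,.5),('gb1',357,286,3,.5),('lift',357,286,80,.5),('tray up',586.9,290.5,80,3.4),('tray',586.9,290.5,8,3.4),('up',586.9,290.5,80,3.4),('ab up',424.5,142,80,-25.6)],(226.4,-473.7,231.3,25.5))
E
```

```text
gb2 up [ 41.8 -33.6  15.1] turn 36.0 -> [459.    9.5  80.3] -10.5
gb2 [-0.  -0.   7.7] turn -0.0 -> [459.    9.5   3.3] -10.5
lift [-0.  -0.  -7.7] turn -0.0 -> [459.    9.5  80.3] -10.5
traymid [  6.3 -34.6   0. ] turn -14.0 -> [584.  338.2  80.3] 3.5
tray [ 0.  -0.   7.2] turn 0.0 -> [584.  338.2   8.3] 3.5
up [ 0.  -0.  -7.2] turn 0.0 -> [584.  338.2  80.3] 3.5
gb1 up [-23.    3.8   0. ] turn 3.0 -> [356.8 286.3  80.3] 0.5
gb1 [0.  0.  7.7] turn 0.0 -> [356.8 286.3   3.3] 0.5
lift [ 0.   0.  -7.7] turn 0.0 -> [356.8 286.3  80.3] 0.5
tray up [23.  -0.2  0. ] turn -3.0 -> [586.8 290.3  80.3] 3.5
tray [ 0.  -0.   7.2] turn 0.0 -> [586.8 290.3   8.3] 3.5
up [ 0.  -0.  -7.2] turn 0.0 -> [586.8 290.3  80.3] 3.5
ab up [-17.1  13.8   0. ] turn 29.0 -> [424.5 142.1  80.3] -25.5
```

Request:
step_arm --increments '[[[2, -1.6, 0.5], [0, 0, 0], 60], [[6, -4.8, 2], [0, 0, 0], 50], [[10, -8, 3.5], [0, 0, 0], 40], [[14, -11.2, 5], [0, 0, 0], 40], [[18, -14.4, 6.5], [0, 0, 0], 40], [[22, -17.6, 8], [0, 0, 0], 40], [[26, -20.8, 9.5], [0, 0, 0], 40], [[28, -22.5, 10], [0, 0, 0], 40]]' --squeeze 40

```text
time_s: 1.2
eef_pos: [382.2, -147.7, 130.6]
ee_rot: [-0.001, 0.975, 0.222, -0.0]
force: [1.0, -0.4, 0.9]
grip_width: 0.399
grip_force: 0.0
```

Request:
step_arm --increments '[[[2, -1.6, 0.5], [0, 0, 4], 40], [[5, -4, 1.5], [0, 0, 10], 40], [[8, -6.5, 3], [0, 0, 17], 40], [[11, -9, 4], [0, 0, 24], 40], [[13, -10.5, 4.8], [0, 0, 31], 40], [[13.8, -11.1, 5.1], [0, 0, 36], 40], [[13.8, -11.1, 5.1], [0, 0, 36], 40], [[13.8, -11.1, 5.1], [0, 0, 36], 40]]'

```text
time_s: 2.2
eef_pos: [458.5, 9.3, 80.4]
ee_rot: [0.0, 0.996, -0.09, -0.0]
force: [0.1, 0.6, 0.2]
grip_width: 0.402
grip_force: 0.0
```

```bash
python3 - <<'E'
from rig import ctrl
from h import *
s=ctrl.sense(); print(s['time_s'],s['eef_pos'],s['ee_rot'],s['grip_width'],s['joints'])
c=ctrl.capture('scene')
print('as S',*blob(c,'a',(257,256),9))
t=ctrl.capture('top'); print('as T',*blob(t,'a',(373,279),9)) 
cv2.imwrite('pics/s1.png',cv2.resize(c['img'][100:300,180:440],None,fx=3,fy=3,interpolation=cv2.INTER_CUBIC)[:,:,::-1])
E
```

```text
2.2 [458.49855617   9.3234746   80.40171991] [ 4.08125999e-05  9.95902151e-01 -9.04372923e-02 -2.19594556e-06] 0.40201550848465945 [-2.36022916e-01  3.61133126e-01  1.87541564e+00 -1.03503093e-04
  9.05036403e-01  1.51595940e+00]
as S [ 424.6 -130.2] [ 424.4 -130.3] [45. 18.] 36.4 174
as T [ 431.6 -135.4] [ 430.8 -132.8] [44. 17.] 37.1 83
```

View pics/s1.png

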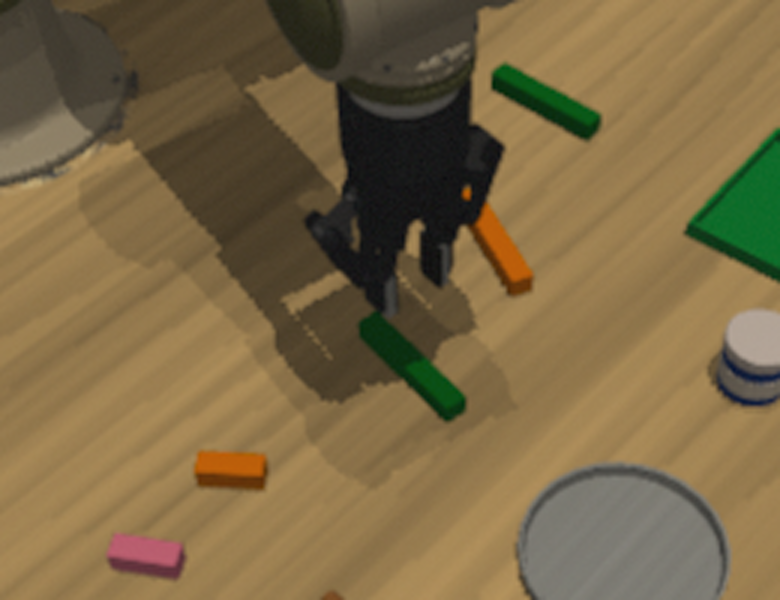

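The gripper hangs above the second green bar. Its fingers are at crop (385,305) and (440,280) and straddle the bar at (412,365). The calibration agrees, so I descend and grip.

Request:
step_arm --increments '[[[0, 0, 1.5], [0, 0, 0], 40], [[0, 0, 3.5], [0, 0, 0], 40], [[0, 0, 5.5], [0, 0, 0], 40], [[0, 0, 6.8], [0, 0, 0], 40], [[0, 0, 7.4], [0, 0, 0], 40], [[0, 0, 7.7], [0, 0, 0], 40], [[0, 0, 7.7], [0, 0, 0], 20], [[0, 0, 7.7], [0, 0, 0], 10]]'

```text
time_s: 3.3
eef_pos: [458.9, 9.6, 3.7]
ee_rot: [0.0, 0.996, -0.091, 0.0]
force: [-0.1, -0.2, 2.4]
grip_width: 0.197
grip_force: 40.7
```

Request:
step_arm --increments '[[[0, 0, 0], [0, 0, 0], 5], [[0, 0, 0], [0, 0, 0], 5], [[0, 0, 0], [0, 0, 0], 5]]'

```text
time_s: 3.68
eef_pos: [458.9, 9.7, 3.7]
ee_rot: [0.0, 0.996, -0.091, 0.0]
force: [-1.0, -0.2, 5.7]
grip_width: 0.201
grip_force: 41.1
```

Request:
step_arm --increments '[[[0, 0, -0.5], [0, 0, 0], 5], [[0, 0, -1.5], [0, 0, 0], 5], [[0, 0, -3], [0, 0, 0], 5], [[0, 0, -5], [0, 0, 0], 5], [[0, 0, -6.5], [0, 0, 0], 5], [[0, 0, -7.4], [0, 0, 0], 5], [[0, 0, -7.7], [0, 0, 0], 5], [[0, 0, -7.7], [0, 0, 0], 5]]'

```text
time_s: 4.68
eef_pos: [458.5, 9.7, 80.2]
ee_rot: [-0.0, 0.996, -0.091, -0.0]
force: [0.5, -0.7, -0.9]
grip_width: 0.195
grip_force: 40.4
```

Request:
step_arm --increments '[[[0.2, -1, 0], [0, 0, 0], 5], [[0.6, -3, 0], [0, 0, -1], 5], [[1.1, -6, 0], [0, 0, -2], 5], [[1.6, -9, 0], [0, 0, -3], 5], [[2.2, -12, 0], [0, 0, -4], 5], [[2.7, -15, 0], [0, 0, -5], 5], [[3.2, -17.3, 0], [0, 0, -6], 5], [[3.5, -19, 0], [0, 0, -7], 5]]'

```text
time_s: 5.68
eef_pos: [527.5, 191.6, 79.7]
ee_rot: [0.0, 1.0, -0.029, -0.0]
force: [0.7, 0.1, -1.2]
grip_width: 0.195
grip_force: 40.4
```

```bash
python3 - <<'E'
from h import *
# commanded pose after the last move
from rig import ctrl
s=ctrl.sense(); print(s['eef_pos'],s['ee_rot'],s['grip_width'],s['grip_force'])
import numpy as np
a=np.radians(-10.5); p=[459+35*np.cos(a)-190*np.sin(a), 9.5+35*np.sin(a)+190*np.cos(a),80.3,-3.5]; print(p)
plan([('traymid',584.1,338.5,80,3.4)],p)
E
```

```text
[527.52330254 191.63214145  79.74165181] [ 3.48956314e-05  9.99568065e-01 -2.93854997e-02 -4.17252583e-04] 0.19462641429207 40.398682951927185
[np.float64(528.0386716082464), np.float64(189.94018904492623), 80.3, -3.5]
traymid [  4.7 -15.2   0. ] turn -7.0 -> [584.2 338.8  80.3] 3.5
```

Request:
step_arm --increments '[[[0.6, -2, 0], [0, 0, -1], 5], [[1.5, -5, 0], [0, 0, -3], 5], [[2.6, -8.5, 0], [0, 0, -5], 5], [[3.6, -11.8, 0], [0, 0, -6], 5], [[4.3, -14, 0], [0, 0, -7], 5], [[4.7, -15.2, 0], [0, 0, -7], 5], [[4.7, -15.2, 0], [0, 0, -7], 5], [[4.7, -15.2, 0], [0, 0, -7], 5]]'

```text
time_s: 6.68
eef_pos: [583.4, 338.6, 80.0]
ee_rot: [0.0, 1.0, 0.031, -0.0]
force: [-0.0, -0.5, -1.3]
grip_width: 0.195
grip_force: 40.4
```

Request:
step_arm --increments '[[[0, 0, 1], [0, 0, 0], 5], [[0, 0, 2.5], [0, 0, 0], 5], [[0, 0, 4], [0, 0, 0], 5], [[0, 0, 5.3], [0, 0, 0], 5], [[0, 0, 6.2], [0, 0, 0], 5], [[0, 0, 6.7], [0, 0, 0], 5], [[0, 0, 7.0], [0, 0, 0], 5], [[0, 0, 7.0], [0, 0, 0], 5]]'

```text
time_s: 7.68
eef_pos: [583.7, 339.1, 10.4]
ee_rot: [-0.0, 1.0, 0.031, 0.0]
force: [1.1, 0.1, -0.0]
grip_width: 0.196
grip_force: 40.4
```

Request:
step_arm --increments '[[[0, 0, 0.1], [0, 0, 0], 5], [[0, 0, 0.2], [0, 0, 0], 5], [[0, 0, 0.3], [0, 0, 0], 5], [[0, 0, 0.3], [0, 0, 0], 5]]'

```text
time_s: 8.18
eef_pos: [583.7, 339.1, 7.7]
ee_rot: [-0.0, 1.0, 0.031, 0.0]
force: [-1.7, -1.3, 3.4]
grip_width: 0.2
grip_force: 40.9
```

Request:
step_arm --increments '[[[0, 0, 0], [0, 0, 0], 25], [[0, 0, 0], [0, 0, 0], 35], [[0, 0, 0], [0, 0, 0], 35], [[0, 0, -1], [0, 0, 0], 35], [[0, 0, -3], [0, 0, 0], 35], [[0, 0, -5.5], [0, 0, 0], 35], [[0, 0, -7], [0, 0, 0], 40], [[0, 0, -7.3], [0, 0, 0], 40]]'

```text
time_s: 9.18
eef_pos: [584.1, 339.3, 81.9]
ee_rot: [-0.0, 1.0, 0.031, 0.001]
force: [-0.6, -0.2, 0.0]
grip_width: 0.399
grip_force: 0.0
```

Request:
step_arm --increments '[[[-1.5, 0.2, 0], [0, 0, 0], 40], [[-5, 0.8, 0], [0, 0, 0], 40], [[-9, 1.5, 0], [0, 0, 1], 40], [[-13, 2.1, 0], [0, 0, 2], 40], [[-17, 2.8, 0], [0, 0, 3], 40], [[-20.5, 3.4, 0], [0, 0, 3], 40], [[-22.5, 3.7, 0], [0, 0, 3], 40], [[-23, 3.8, 0], [0, 0, 3], 40]]'

```text
time_s: 10.18
eef_pos: [355.5, 286.8, 80.1]
ee_rot: [0.0, 1.0, 0.005, -0.0]
force: [-0.3, 0.2, 0.0]
grip_width: 0.399
grip_force: 0.0
```

```bash
python3 - <<'E'
from rig import ctrl
from h import *
s=ctrl.sense(); print(s['time_s'],s['eef_pos'],s['ee_rot'],s['grip_width'])
c=ctrl.capture('scene');t=ctrl.capture('top')
cv2.imwrite('pics/s2.png',np.hstack([cv2.resize(c['img'][60:240,320:520],(400,360)),cv2.resize(t['img'][160:360,100:300],(360,360))])[:,:,::-1])
E
```

```text
10.175 [355.47640164 286.7615787   80.12308992] [ 1.70649523e-04  9.99987559e-01  4.96822722e-03 -4.11301415e-04] 0.3994759462060425
```

View pics/s2.png

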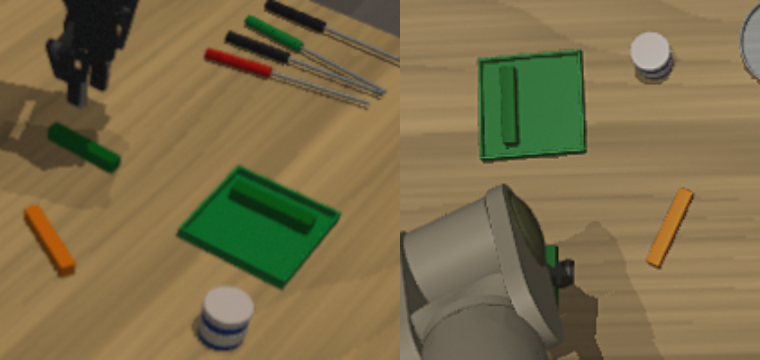

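The first bar lies flat in the tray on the far side, at (509,105) in the right crop; the tray centre is about (531,105). Now green_bar_1.

Request:
step_arm --increments '[[[0, 0, 1.5], [0, 0, 0], 40], [[0, 0, 3.5], [0, 0, 0], 40], [[0, 0, 5.5], [0, 0, 0], 40], [[0, 0, 6.8], [0, 0, 0], 40], [[0, 0, 7.4], [0, 0, 0], 40], [[0, 0, 7.7], [0, 0, 0], 40], [[0, 0, 7.7], [0, 0, 0], 20], [[0, 0, 7.7], [0, 0, 0], 10]]'

```text
time_s: 11.28
eef_pos: [356.7, 287.1, 3.7]
ee_rot: [-0.0, 1.0, 0.005, 0.0]
force: [0.4, -0.0, 1.2]
grip_width: 0.196
grip_force: 40.8
```

Request:
step_arm --increments '[[[0, 0, 0], [0, 0, 0], 5], [[0, 0, 0], [0, 0, 0], 5], [[0, 0, -0.5], [0, 0, 0], 5], [[0, 0, -2], [0, 0, 0], 5], [[0, 0, -4], [0, 0, 0], 5], [[0, 0, -6], [0, 0, 0], 5], [[0, 0, -7.3], [0, 0, 0], 5], [[0, 0, -7.7], [0, 0, 0], 5]]'

```text
time_s: 12.28
eef_pos: [356.6, 287.0, 81.2]
ee_rot: [-0.0, 1.0, 0.005, 0.001]
force: [-0.4, 0.2, -0.7]
grip_width: 0.2
grip_force: 40.6
```

Request:
step_arm --increments '[[[1, 0, 0], [0, 0, 0], 5], [[4, 0, 0], [0, 0, 0], 5], [[8, -0.1, 0], [0, 0, -1], 5], [[12, -0.1, 0], [0, 0, -2], 5], [[16, -0.1, 0], [0, 0, -3], 5], [[20, -0.2, 0], [0, 0, -3], 5], [[22.5, -0.2, 0], [0, 0, -3], 5], [[23, -0.2, 0], [0, 0, -3], 5]]'

```text
time_s: 13.28
eef_pos: [587.3, 290.5, 78.8]
ee_rot: [0.0, 1.0, 0.03, -0.001]
force: [-0.9, -0.6, -0.8]
grip_width: 0.196
grip_force: 40.6
```

Request:
step_arm --increments '[[[0, 0, 0.5], [0, 0, 0], 5], [[0, 0, 2], [0, 0, 0], 5], [[0, 0, 3.8], [0, 0, 0], 5], [[0, 0, 5.2], [0, 0, 0], 5], [[0, 0, 6.2], [0, 0, 0], 5], [[0, 0, 6.7], [0, 0, 0], 5], [[0, 0, 7.0], [0, 0, 0], 5], [[0, 0, 7.0], [0, 0, 0], 5]]'

```text
time_s: 14.28
eef_pos: [586.5, 291.1, 10.5]
ee_rot: [-0.0, 1.0, 0.031, 0.0]
force: [0.1, 0.4, -0.7]
grip_width: 0.197
grip_force: 40.6
```

Request:
step_arm --increments '[[[0, 0, 0.1], [0, 0, 0], 5], [[0, 0, 0.2], [0, 0, 0], 5], [[0, 0, 0.3], [0, 0, 0], 5], [[0, 0, 0.3], [0, 0, 0], 5]]'

```text
time_s: 14.78
eef_pos: [586.5, 291.1, 7.7]
ee_rot: [-0.0, 1.0, 0.031, 0.0]
force: [-1.5, -0.5, 4.0]
grip_width: 0.196
grip_force: 41.0
```

Request:
step_arm --increments '[[[0, 0, 0], [0, 0, 0], 25], [[0, 0, 0], [0, 0, 0], 35], [[0, 0, 0], [0, 0, 0], 35], [[0, 0, -1], [0, 0, 0], 35], [[0, 0, -3], [0, 0, 0], 35], [[0, 0, -5.5], [0, 0, 0], 35], [[0, 0, -7], [0, 0, 0], 40], [[0, 0, -7.3], [0, 0, 0], 40]]'

```text
time_s: 15.78
eef_pos: [586.8, 291.2, 81.9]
ee_rot: [-0.0, 1.0, 0.031, 0.001]
force: [-0.4, -0.1, -0.2]
grip_width: 0.399
grip_force: 0.0
```

Request:
step_arm --increments '[[[-1.5, 1.2, 0], [0, 0, 3], 40], [[-4.5, 3.6, 0], [0, 0, 8], 40], [[-8, 6.5, 0], [0, 0, 14], 40], [[-11.5, 9.3, 0], [0, 0, 20], 40], [[-14.5, 11.7, 0], [0, 0, 26], 40], [[-16.5, 13.3, 0], [0, 0, 29], 40], [[-17.1, 13.8, 0], [0, 0, 29], 40], [[-17.1, 13.8, 0], [0, 0, 29], 40]]'

```text
time_s: 16.77
eef_pos: [424.6, 142.9, 80.3]
ee_rot: [-0.0, 0.975, -0.22, 0.0]
force: [0.5, -0.3, 0.6]
grip_width: 0.4
grip_force: 0.0
```

```bash
python3 - <<'E'
from rig import ctrl
from h import *
c=ctrl.capture('scene');t=ctrl.capture('top')
print(ctrl.sense()['eef_pos'])
print('ab S',*blob(c,'a',(345,180),9)); print('as T',*blob(t,'a',(373,279),9))
cv2.imwrite('pics/s3.png',np.hstack([cv2.resize(c['img'][60:240,300:500],(400,360)),cv2.resize(t['img'][160:360,100:300],(360,360))])[:,:,::-1])
plan([('abup',424.5,142,80,-25.6),('mid',500,-130,80,-4),('tray',553,-318,80,-3.6),('trayd',553,-318,7.3,-3.6),('trayu',553,-318,80,-3.6),('gs',355,-292,80,-28),('gsd',355,-292,3.3,-28),('gsu',355,-292,80,-28),('pan',655,-42,80,-3),('pand',655,-42,7.3,-3),('panu',655,-42,80,-3),('as',424.5,-131,80,36.5),('asd',424.5,-131,3.3,36.5),('asu',424.5,-131,80,36.5),('pan',655,8,80,-3)],(424.5,142.1,80.3,-25.5))
E
```

```text
[424.88795796 143.21830063  80.26690627]
ab S [443.3 133.2] [442.8 133.5] [17. 50.] -25.7 133
as T [ 431.6 -135.8] [ 430.8 -132.8] [44. 17.] 37.1 80
abup [0. 0. 0.] turn 0.0 -> [424.5 142.1  80.3] -25.5
mid [18.5 21.3  0. ] turn -22.0 -> [ 499.8 -129.8   80.3] -3.5
tray [ 6.5 18.5  0. ] turn 0.0 -> [ 553.4 -318.4   80.3] -3.5
trayd [-0.  -0.   7.3] turn 0.0 -> [ 553.4 -318.4    7.3] -3.5
trayu [-0.  -0.  -7.3] turn 0.0 -> [ 553.4 -318.4   80.3] -3.5
gs [-20.   -1.4   0. ] turn 24.0 -> [ 354.6 -292.2   80.3] -27.5
gsd [ 0.  -0.   7.7] turn 0.0 -> [ 354.6 -292.2    3.3] -27.5
gsu [ 0.  -0.  -7.7] turn 0.0 -> [ 354.6 -292.2   80.3] -27.5
pan [ 15.1 -36.1   0. ] turn -24.0 -> [655.2 -41.7  80.3] -3.5
pand [-0.   0.   7.3] turn -0.0 -> [655.2 -41.7   7.3] -3.5
panu [-0.   0.  -7.3] turn -0.0 -> [655.2 -41.7  80.3] -3.5
as [-22.5  10.3   0. ] turn -40.0 -> [ 424.4 -130.8   80.3] 36.5
asd [0.  0.  7.7] turn 0.0 -> [ 424.4 -130.8    3.3] 36.5
asu [ 0.   0.  -7.7] turn 0.0 -> [ 424.4 -130.8   80.3] 36.5
pan [26.8  2.6  0. ] turn 40.0 -> [655.3   7.7  80.3] -3.5
```

View pics/s3.png

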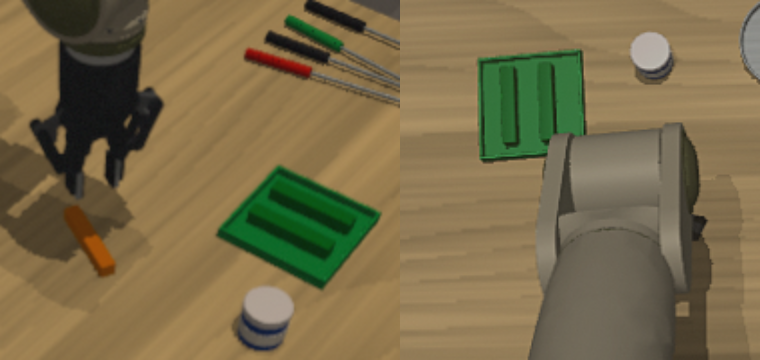

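Both green bars lie flat and apart in the green tray, at (509,105) and (546,105) in the right crop. The gripper straddles the amber bar at (90,240) in the left crop. Grip it next.

Request:
step_arm --increments '[[[0, 0, 1.5], [0, 0, 0], 40], [[0, 0, 3.5], [0, 0, 0], 40], [[0, 0, 5.5], [0, 0, 0], 40], [[0, 0, 6.8], [0, 0, 0], 40], [[0, 0, 7.4], [0, 0, 0], 40], [[0, 0, 7.7], [0, 0, 0], 40], [[0, 0, 7.7], [0, 0, 0], 20], [[0, 0, 7.7], [0, 0, 0], 10]]'

```text
time_s: 17.88
eef_pos: [424.5, 142.8, 3.7]
ee_rot: [-0.0, 0.975, -0.22, 0.0]
force: [-0.4, 0.2, 1.2]
grip_width: 0.196
grip_force: 40.6
```

Request:
step_arm --increments '[[[0, 0, 0], [0, 0, 0], 5], [[0, 0, 0], [0, 0, 0], 5], [[0, 0, -0.5], [0, 0, 0], 5], [[0, 0, -2], [0, 0, 0], 5], [[0, 0, -4], [0, 0, 0], 5], [[0, 0, -6], [0, 0, 0], 5], [[0, 0, -7.3], [0, 0, 0], 5], [[0, 0, -7.7], [0, 0, 0], 5]]'

```text
time_s: 18.88
eef_pos: [424.4, 142.8, 80.8]
ee_rot: [-0.0, 0.975, -0.22, 0.0]
force: [0.0, 0.0, -0.8]
grip_width: 0.196
grip_force: 40.4
```

Request:
step_arm --increments '[[[1, 1.1, 0], [0, 0, 0], 5], [[4, 4.5, 0], [0, 0, -3], 5], [[7, 8, 0], [0, 0, -7], 5], [[10, 11.5, 0], [0, 0, -12], 5], [[13, 15, 0], [0, 0, -17], 5], [[15.8, 18.2, 0], [0, 0, -20], 5], [[17.8, 20.5, 0], [0, 0, -22], 5], [[18.5, 21.3, 0], [0, 0, -22], 5]]'

```text
time_s: 19.88
eef_pos: [499.4, -131.0, 79.4]
ee_rot: [-0.0, 1.0, -0.031, -0.001]
force: [1.0, 1.1, -1.2]
grip_width: 0.201
grip_force: 40.4
```

Request:
step_arm --increments '[[[0.4, 1, 0], [0, 0, 0], 5], [[1.4, 4, 0], [0, 0, 0], 5], [[2.6, 7.5, 0], [0, 0, 0], 5], [[3.9, 11, 0], [0, 0, 0], 5], [[5.1, 14.5, 0], [0, 0, 0], 5], [[6, 17, 0], [0, 0, 0], 5], [[6.5, 18.5, 0], [0, 0, 0], 5], [[6.5, 18.5, 0], [0, 0, 0], 5]]'

```text
time_s: 20.88
eef_pos: [553.4, -317.7, 79.8]
ee_rot: [-0.0, 1.0, -0.03, -0.0]
force: [-0.1, 0.6, -1.5]
grip_width: 0.199
grip_force: 40.4
```

Request:
step_arm --increments '[[[0, 0, 0.5], [0, 0, 0], 5], [[0, 0, 2], [0, 0, 0], 5], [[0, 0, 3.8], [0, 0, 0], 5], [[0, 0, 5.2], [0, 0, 0], 5], [[0, 0, 6.2], [0, 0, 0], 5], [[0, 0, 6.7], [0, 0, 0], 5], [[0, 0, 7.0], [0, 0, 0], 5], [[0, 0, 7.0], [0, 0, 0], 5]]'

```text
time_s: 21.88
eef_pos: [553.5, -317.7, 10.4]
ee_rot: [0.0, 1.0, -0.03, 0.0]
force: [-0.9, 0.5, -0.5]
grip_width: 0.195
grip_force: 40.4
```

Request:
step_arm --increments '[[[0, 0, 0.1], [0, 0, 0], 5], [[0, 0, 0.2], [0, 0, 0], 5], [[0, 0, 0.3], [0, 0, 0], 5], [[0, 0, 0.3], [0, 0, 0], 5]]'

```text
time_s: 22.38
eef_pos: [553.5, -317.7, 7.7]
ee_rot: [0.0, 1.0, -0.03, 0.0]
force: [-1.8, 0.7, 3.8]
grip_width: 0.199
grip_force: 40.9
```

Request:
step_arm --increments '[[[0, 0, 0], [0, 0, 0], 25], [[0, 0, 0], [0, 0, 0], 35], [[0, 0, 0], [0, 0, 0], 35], [[0, 0, -1], [0, 0, 0], 35], [[0, 0, -3], [0, 0, 0], 35], [[0, 0, -5.5], [0, 0, 0], 35], [[0, 0, -7], [0, 0, 0], 40], [[0, 0, -7.3], [0, 0, 0], 40]]'

```text
time_s: 23.38
eef_pos: [553.8, -317.9, 81.8]
ee_rot: [0.001, 1.0, -0.03, 0.001]
force: [-0.8, 0.7, -0.4]
grip_width: 0.401
grip_force: 0.0
```

Request:
step_arm --increments '[[[-1.5, -0.1, 0], [0, 0, 2], 40], [[-5, -0.3, 0], [0, 0, 6], 40], [[-9, -0.6, 0], [0, 0, 11], 40], [[-13, -0.9, 0], [0, 0, 16], 40], [[-16.5, -1.1, 0], [0, 0, 21], 40], [[-19, -1.3, 0], [0, 0, 24], 40], [[-20, -1.4, 0], [0, 0, 24], 40], [[-20, -1.4, 0], [0, 0, 24], 40]]'

```text
time_s: 24.38
eef_pos: [354.7, -291.7, 80.3]
ee_rot: [-0.0, 0.971, -0.237, 0.0]
force: [-0.5, -0.0, -0.4]
grip_width: 0.402
grip_force: 0.0
```

Request:
step_arm --increments '[[[0, 0, 1.5], [0, 0, 0], 40], [[0, 0, 3.5], [0, 0, 0], 40], [[0, 0, 5.5], [0, 0, 0], 40], [[0, 0, 6.8], [0, 0, 0], 40], [[0, 0, 7.4], [0, 0, 0], 40], [[0, 0, 7.7], [0, 0, 0], 40], [[0, 0, 7.7], [0, 0, 0], 20], [[0, 0, 7.7], [0, 0, 0], 10]]'

```text
time_s: 25.38
eef_pos: [354.8, -291.8, 3.7]
ee_rot: [0.0, 0.971, -0.237, 0.0]
force: [0.4, 0.1, 0.2]
grip_width: 0.197
grip_force: 40.7
```

Request:
step_arm --increments '[[[0, 0, 0], [0, 0, 0], 5], [[0, 0, 0], [0, 0, 0], 5], [[0, 0, -0.5], [0, 0, 0], 5], [[0, 0, -2], [0, 0, 0], 5], [[0, 0, -4], [0, 0, 0], 5], [[0, 0, -6], [0, 0, 0], 5], [[0, 0, -7.3], [0, 0, 0], 5], [[0, 0, -7.7], [0, 0, 0], 5]]'

```text
time_s: 26.38
eef_pos: [354.8, -291.8, 81.2]
ee_rot: [0.0, 0.971, -0.237, 0.001]
force: [-0.1, 0.4, -0.3]
grip_width: 0.196
grip_force: 40.7
```

```bash
python3 - <<'E'
from rig import ctrl
from h import *
c=ctrl.capture('scene');t=ctrl.capture('top')
# pan rim seen from the scene camera: ellipse seed pixels
print('pan S',world(c,[[388,283]],14),'T',world(t,[[317,184],[289,184],[345,184],[317,156],[317,211]],14))
cv2.imwrite('pics/s4.png',np.hstack([cv2.resize(c['img'][230:430,100:320],(396,360)),cv2.resize(t['img'][140:260,270:390],(360,360))])[:,:,::-1])
E
```

```text
pan S [[659.52293717 -17.07103922]] T [[653.13068953 -15.09224552]
 [655.10940001  48.46405779]
 [651.22143296 -78.6552134 ]
 [720.58690901 -17.01652326]
 [589.61728139 -13.2711331 ]]
```

View pics/s4.png

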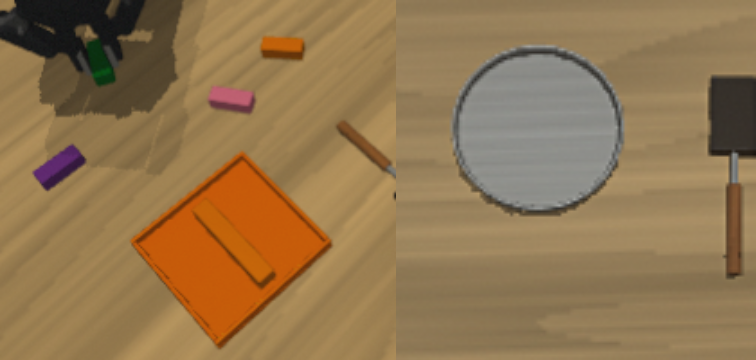

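The amber bar lies flat in its tray, at (233,243) in the left crop, and the green stub is held at (98,60). The pan centre is at right crop (538,129), about (655,-16) mm. Moving the stub to the pan.

Request:
step_arm --increments '[[[0.5, -1.2, 0], [0, 0, 0], 5], [[1.8, -4.3, 0], [0, 0, 0], 5], [[3.3, -7.9, 0], [0, 0, 0], 5], [[4.8, -11.5, 0], [0, 0, 0], 5], [[6.3, -15.1, 0], [0, 0, 0], 5], [[7.8, -18.6, 0], [0, 0, 0], 5], [[8.8, -21, 0], [0, 0, 0], 5], [[9.1, -22.1, 0], [0, 0, 0], 5]]'

```text
time_s: 27.48
eef_pos: [537.9, -135.8, 79.5]
ee_rot: [-0.0, 0.972, -0.237, -0.001]
force: [-0.2, 0.6, -0.5]
grip_width: 0.197
grip_force: 40.7
```

Request:
step_arm --increments '[[[0.5, -1.2, 0], [0, 0, -3], 5], [[1.6, -3.7, 0], [0, 0, -8], 5], [[2.9, -6.8, 0], [0, 0, -14], 5], [[4.2, -9.8, 0], [0, 0, -19], 5], [[5.3, -12.4, 0], [0, 0, -23], 5], [[6, -14, 0], [0, 0, -24], 5], [[6, -14, 0], [0, 0, -24], 5], [[6, -14, 0], [0, 0, -24], 5]]'

```text
time_s: 28.48
eef_pos: [654.5, -41.5, 80.1]
ee_rot: [0.0, 1.0, -0.03, -0.0]
force: [-0.2, 0.0, 0.1]
grip_width: 0.196
grip_force: 40.7
```

Request:
step_arm --increments '[[[0, 0, 0.5], [0, 0, 0], 5], [[0, 0, 2], [0, 0, 0], 5], [[0, 0, 3.8], [0, 0, 0], 5], [[0, 0, 5.2], [0, 0, 0], 5], [[0, 0, 6.2], [0, 0, 0], 5], [[0, 0, 6.7], [0, 0, 0], 5], [[0, 0, 7.0], [0, 0, 0], 5], [[0, 0, 7.0], [0, 0, 0], 5]]'

```text
time_s: 29.48
eef_pos: [655.2, -40.9, 10.5]
ee_rot: [0.0, 1.0, -0.03, 0.0]
force: [0.2, 0.3, -0.2]
grip_width: 0.196
grip_force: 40.7
```

Request:
step_arm --increments '[[[0, 0, 0.1], [0, 0, 0], 5], [[0, 0, 0.2], [0, 0, 0], 5], [[0, 0, 0.3], [0, 0, 0], 5], [[0, 0, 0.3], [0, 0, 0], 5]]'

```text
time_s: 29.98
eef_pos: [655.2, -40.9, 7.7]
ee_rot: [0.0, 1.0, -0.03, 0.0]
force: [-2.3, -0.3, 4.3]
grip_width: 0.195
grip_force: 41.2
```

Request:
step_arm --increments '[[[0, 0, 0], [0, 0, 0], 25], [[0, 0, 0], [0, 0, 0], 35], [[0, 0, 0], [0, 0, 0], 35], [[0, 0, -1], [0, 0, 0], 35], [[0, 0, -3], [0, 0, 0], 35], [[0, 0, -5.5], [0, 0, 0], 35], [[0, 0, -7], [0, 0, 0], 40], [[0, 0, -7.3], [0, 0, 0], 40]]'

```text
time_s: 30.98
eef_pos: [655.6, -41.0, 81.9]
ee_rot: [0.0, 1.0, -0.03, 0.001]
force: [-0.1, 0.1, -0.8]
grip_width: 0.398
grip_force: 0.0
```

Request:
step_arm --increments '[[[-1.5, 0.7, 0], [0, 0, -4], 40], [[-5.5, 2.5, 0], [0, 0, -10], 40], [[-10, 4.6, 0], [0, 0, -18], 40], [[-14.5, 6.6, 0], [0, 0, -26], 40], [[-18.5, 8.5, 0], [0, 0, -34], 40], [[-21.5, 9.9, 0], [0, 0, -40], 40], [[-22.4, 10.3, 0], [0, 0, -40], 40], [[-22.4, 10.3, 0], [0, 0, -40], 40]]'

```text
time_s: 31.98
eef_pos: [425.6, -130.3, 80.3]
ee_rot: [0.0, 0.95, 0.312, 0.0]
force: [0.3, 0.5, -0.9]
grip_width: 0.398
grip_force: 0.0
```

```bash
python3 - <<'E'
from rig import ctrl
from h import *
c=ctrl.capture('scene');t=ctrl.capture('top')
s=ctrl.sense(); print(s['eef_pos'],s['ee_rot'])
cv2.imwrite('pics/s5.png',np.hstack([cv2.resize(c['img'][150:330,190:440],(500,360)),cv2.resize(t['img'][140:240,270:350],(288,360))])[:,:,::-1])
E
```

```text
[ 426.1372572  -130.01878361   80.29698724] [1.34526190e-04 9.49693309e-01 3.13181350e-01 2.05776612e-04]
```

View pics/s5.png

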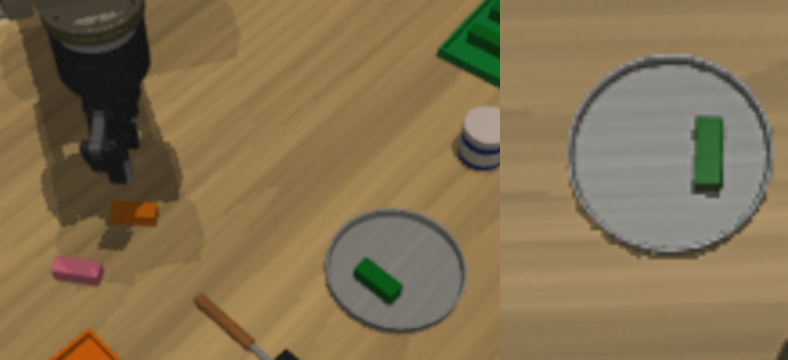

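The green stub lies in the pan at (708,153) in the right crop, with free room to its left. The gripper is above the amber stub, at (134,213) in the left crop. Taking it.

Request:
step_arm --increments '[[[0, 0, 1.5], [0, 0, 0], 40], [[0, 0, 3.5], [0, 0, 0], 40], [[0, 0, 5.5], [0, 0, 0], 40], [[0, 0, 6.8], [0, 0, 0], 40], [[0, 0, 7.4], [0, 0, 0], 40], [[0, 0, 7.7], [0, 0, 0], 40], [[0, 0, 7.7], [0, 0, 0], 20], [[0, 0, 7.7], [0, 0, 0], 10]]'

```text
time_s: 33.08
eef_pos: [425.5, -130.3, 3.7]
ee_rot: [0.0, 0.95, 0.313, 0.0]
force: [0.1, 0.9, 1.3]
grip_width: 0.199
grip_force: 40.8
```

Request:
step_arm --increments '[[[0, 0, 0], [0, 0, 0], 5], [[0, 0, 0], [0, 0, 0], 5], [[0, 0, -0.5], [0, 0, 0], 5], [[0, 0, -2], [0, 0, 0], 5], [[0, 0, -4], [0, 0, 0], 5], [[0, 0, -6], [0, 0, 0], 5], [[0, 0, -7.3], [0, 0, 0], 5], [[0, 0, -7.7], [0, 0, 0], 5]]'

```text
time_s: 34.08
eef_pos: [425.4, -130.2, 80.8]
ee_rot: [0.0, 0.95, 0.314, 0.0]
force: [0.6, -0.5, -1.1]
grip_width: 0.195
grip_force: 40.6
```

Request:
step_arm --increments '[[[1.5, 0.1, 0], [0, 0, 3], 5], [[5.5, 0.5, 0], [0, 0, 9], 5], [[10, 1, 0], [0, 0, 17], 5], [[14.5, 1.4, 0], [0, 0, 25], 5], [[19, 1.8, 0], [0, 0, 33], 5], [[23, 2.2, 0], [0, 0, 39], 5], [[25.8, 2.5, 0], [0, 0, 40], 5], [[26.7, 2.6, 0], [0, 0, 40], 5]]'

```text
time_s: 35.08
eef_pos: [655.5, 8.7, 79.1]
ee_rot: [-0.0, 1.0, -0.03, -0.001]
force: [-0.1, 0.2, -0.1]
grip_width: 0.198
grip_force: 40.5
```

Request:
step_arm --increments '[[[0, 0, 0], [0, 0, 0], 5], [[0, 0, 1], [0, 0, 0], 5], [[0, 0, 3], [0, 0, 0], 5], [[0, 0, 4.7], [0, 0, 0], 5], [[0, 0, 6], [0, 0, 0], 5], [[0, 0, 6.7], [0, 0, 0], 5], [[0, 0, 7.0], [0, 0, 0], 5], [[0, 0, 7.0], [0, 0, 0], 5]]'

```text
time_s: 36.08
eef_pos: [655.4, 7.9, 10.5]
ee_rot: [0.0, 1.0, -0.03, 0.0]
force: [-0.7, -0.3, -0.9]
grip_width: 0.198
grip_force: 40.5
```

Request:
step_arm --increments '[[[0, 0, 0.1], [0, 0, 0], 5], [[0, 0, 0.2], [0, 0, 0], 5], [[0, 0, 0.3], [0, 0, 0], 5], [[0, 0, 0.3], [0, 0, 0], 5]]'

```text
time_s: 36.58
eef_pos: [655.4, 7.9, 7.8]
ee_rot: [0.0, 1.0, -0.03, 0.0]
force: [-1.8, 0.5, 4.6]
grip_width: 0.198
grip_force: 41.1
```

Release, raise, and pull back so the cameras have a clear view.

Request:
step_arm --increments '[[[0, 0, 0], [0, 0, 0], 25], [[0, 0, 0], [0, 0, 0], 35], [[0, 0, 0], [0, 0, 0], 35], [[0, 0, -1], [0, 0, 0], 35], [[0, 0, -3], [0, 0, 0], 35], [[0, 0, -5.5], [0, 0, 0], 35], [[0, 0, -8], [0, 0, 0], 40], [[0, 0, -9], [0, 0, 0], 40]]'

```text
time_s: 37.58
eef_pos: [656.1, 7.8, 100.2]
ee_rot: [0.0, 1.0, -0.03, 0.002]
force: [0.0, 0.6, -0.0]
grip_width: 0.402
grip_force: 0.0
```

Request:
step_arm --increments '[[[-1.5, 0, -0.5], [0, 0, 0], 40], [[-5, 0, -1.5], [0, 0, 0], 40], [[-9, 0, -3], [0, 0, 0], 40], [[-13, 0, -4], [0, 0, 0], 40], [[-17, 0, -5], [0, 0, 0], 40], [[-20, 0, -5], [0, 0, 0], 40], [[-21, 0, -5], [0, 0, 0], 40], [[-21, 0, -5], [0, 0, 0], 40]]'

```text
time_s: 38.58
eef_pos: [446.0, 20.5, 147.6]
ee_rot: [0.0, 1.0, -0.03, 0.0]
force: [0.8, -0.9, -0.1]
grip_width: 0.402
grip_force: 0.0
```

```bash
python3 - <<'E'
from rig import ctrl
import cv2
c=ctrl.capture('top'); print(ctrl.sense()['dq'].round(3) if hasattr(ctrl.sense()['dq'],'round') else ctrl.sense()['dq'])
cv2.imwrite('pics/t9.png',cv2.resize(c['img'][130:330,120:510],(780,400))[:,:,::-1])
E
```

```text
[ 0.     0.014 -0.012  0.001  0.     0.   ]
```

View pics/t9.png

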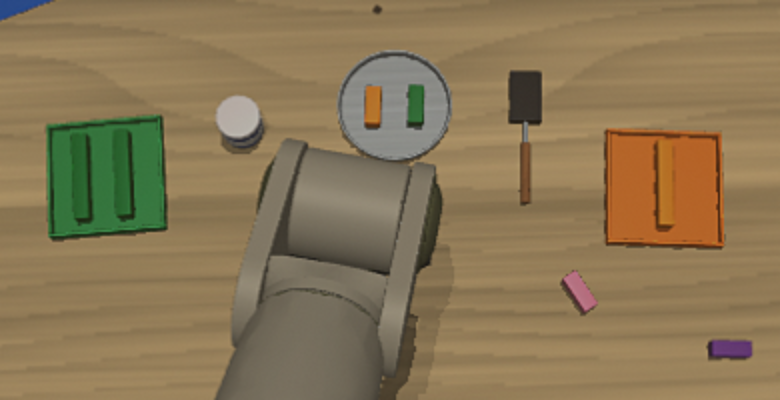

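Everything is in place. The green bars are in the green tray at (80,177) and (122,173), the amber bar in the orange tray at (665,183), and the stubs in the pan at (373,106) and (416,104). The jar and paddle have not moved.

```bash
python3 -c "
from rig import ctrl
print(ctrl.finish_job())"
```

```text
the job is handed in; nothing more can be done
None
```

All five pieces are sorted and the job is handed in at about 39 s of the 122 s allowed: both long green bars in the green tray, the amber bar in the amber tray, both stubs in the pan, and the jar and paddle left where they were.

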